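Level the dish-casting table by its two foot screws

TASK

The small aluminium levelling table on the bench is out of level. Turn its two black foot-screw knobs, one after the other and as often as needed, until the bubble comes to rest wholly inside the ring of the round level, then let go. Do not shove the table along the bench, and leave the casting dish on it and the things around it where they are.

Things in the scene. Friction and masses are not known exactly. Their poses are not given: they have to be found in the camera images.
- levelling_table: Loose aluminium plate 250 (x) by 290 (y) by 10 mm, about 2 kg, its top 55 mm up, on three rubber feet: foot screws at x -85, y +105 and -105 mm, a fixed foot at x +90, y 0. Origin on the bench under the plate's centre; z normal to the plate, x from the knobs' edge (nearest the robot) to the fixed foot, y to the left seen from the robot. Round level at x 62, y 80 mm. The bench is level.
- knob_left (a point): Left foot screw (table y +105 mm): centre, half-way up, of its round black knurled knob, 44 mm across, 30 mm high, upright axis, underside 9 to 13 mm above the plate. Grip it at any yaw. Clockwise seen from above raises this corner of the plate by 0.64 mm per radian (4 mm a turn), anticlockwise lowers it; the knob keeps its height over the bench (81 mm) while the plate moves.
- knob_right (a point): Right foot screw (table y -105 mm): the same knob, thread and sense as the left. Both turn stiffly (0.1 N m) and stay where they are left; levelling needs up to about 3.3 rad of either, in either sense, often more than one grasp, and there are 1.5 rad to spare before the stops.
- fixed_foot (a point): Middle of the sole of the fixed third foot, on the bench under the table's x +90 mm, y 0. It has no knob and cannot be adjusted.
- vial_centre (a point): Round bubble level on the plate: steel housing 62 mm across, dark rim, pale yellow-green face 49 mm across with one thin black ring, 16.4 mm across. This point is the ring's centre, 9.5 mm above the plate's top; axes as the table's.
- bubble_centre (a point): Centre of the bubble, a pale disc 12.4 mm across in the round level; axes as the table's. It floats towards the table's higher side, 0.6 mm from the ring's centre per milliradian of tilt (at most 18 mm), and takes about 1 s to settle after a turn. The table is level when it lies at the ring's centre.
- dish_centre (a point): Centre, half-way up, of the empty clear casting dish, 96 mm across, 16 mm high, standing loose on the plate near the table's x 44, y -51 mm; to be left there.
- covered_dish: Bystander: covered clear dish on the bench, 95 mm across, 18 mm high; origin under its centre.
- media_bottle: Bystander: glass bottle with a blue cap, 72 mm across, 135 mm high; origin under its centre.
- tube_rack: Bystander: white rack 85 by 190 mm, 47 mm high (98 mm over the tubes' blue caps); origin under its centre.

How it is judged (in metres and radians):
At the end, for the whole second after the job is handed in: The bubble rests with its centre within 2 mm of the ring's centre (wholly inside the ring), the table still and within 0.005 rad of level; the table and the dish on it are within 30 mm, the covered dish, bottle and rack within 20 mm of where they began (horizontal distance between bubble_centre and vial_centre below 0.002 m and angle between levelling_table's own z axis and vertical below 0.005 rad and angular speed of levelling_table below 0.02 rad/s and not (distance of levelling_table from where it was at the start of the episode above 0.03 m) and not (distance of dish_centre from where it was at the start of the episode above 0.03 m) and not (distance of any of covered_dish, media_bottle, tube_rack from where it was at the start of the episode above 0.02 m)); the robot touches nothing.
It fails at once if the levelling table is shoved more than 30 mm along the bench (distance of levelling_table from where it was at the start of the episode above 0.03 m).
It fails at once if the casting dish is moved more than 30 mm (distance of dish_centre from where it was at the start of the episode above 0.03 m).
It fails at once if a bystander is moved more than 20 mm (distance of any of covered_dish, media_bottle, tube_rack from where it was at the start of the episode above 0.02 m).
It also fails if it takes over 58 s, if anything falls off the work surface, if the arm or the gripper's body presses on something with over 40 N, if the wrist force passes 120 N, or if a joint passes its speed limit or range.

ROBOT

A 6-joint arm with a two-finger parallel gripper is mounted at the origin on the work surface. World frame = base frame: x ahead of the robot, y to its left, z up, the work surface at z = 0. Lengths are in m, angles in degrees, forces in N, time in s.
With the tool pointing down it reaches from about 0.375 to 0.925 m from the base axis. Payload 5.7 kg.
Tool frame: the origin (TCP) lies between the finger pads; the fingertips stand 22 mm ahead of it and the grasp point (between the pads) lies 3 mm ahead of it; y points along the fingers, x is the direction in which the jaws open and shut, and the axes are right-handed (so a half turn about y gives the same grasp; the last joint's range is limited). The gripper opens to 85 mm and grips with 20 to 120 N. Pads are 22 mm wide; open, the fingers measure 114 mm over their backs; the gripper's body (76 mm by 85 mm) begins 54 mm behind the grasp point. The pads swing forward as they close: fully open they stand 13 mm farther back than shut.
Start: joints at [-76.839, 20.558, 86.54, -0, 72.909, -6.595], TCP at [0.203, -0.565, 0.253] pointing down, gripper open.
Joint ranges: [-170.27, 170.27], [-57.76, 135], [12.27, 136.19], [-55.21, 235.2], [11.17, 155.16], [-170.74, 170.74]. Speed limits (degrees/s): [136.94, 136.94, 180, 180, 180, 180].

INTERFACE

Orientations are given as [roll, pitch, yaw] about the fixed x, y, z axes, in that order (R = Rz(yaw) Ry(pitch) Rx(roll)).
In Python, from rig import state, get_image, hand_in gives the robot as it stands. The module is installed in compiled form; this text tells all that it offers.
- The arm moves only by the tool carry_out, never from a script. Its argument "steps" is a list of rows, each an object with "twist": the turn, a rotation vector about the tool's x, y, z in degrees, a list of three; "delta_pos": the shift along the tool's x, y, z in mm, a list of three; "fingers": the opening in per cent of the stroke, from 0 (shut) to 100 (fully open). In form: [{"twist": [ax, ay, az], "delta_pos": [tx, ty, tz], "fingers": fingers}, ...]. A call has 1 to 10 rows; each row shifts and turns the commanded pose from where the row before left it, along the tool's axes as they then stand; what a row does not reach is not made up. A row lasts 1/8 s, in which the tool goes at most 62.5 mm and 10.7 degrees, less where a joint would pass 70% of its speed; a pose out of reach is approached as far as the arm can. A call is refused whole if a number of a shift passes 62.5 or a number of a turn 10.7, either way. A call with a gripper value outside its range is refused whole. The fingers move at their own pace and stop on an object; the grip force is fixed at half the most. Time passes only in rows, so rows that do not move let the fingers close. It gives the time, the measured TCP pose, the force and the opening at its end, in the units of the state.
- state(): the state, without advancing time (a new reading comes with each control period).
- get_image(name): name is "side" or "top"; returns a dict with "pixels" (480x640x3 uint8, red, green, blue), "fx", "fy", "cx", "cy" (pixels), "rvec" (rotation vector, rad) and "tvec" (3), from world to camera coordinates, as OpenCV has them. Camera axes: x right, y down, z forward; pixel columns grow to the right and rows downward; lengths in m; the calibration is good to about 2 mm. A picture is of the moment at which its call begins. There is no depth.
- hand_in(): hands the job in, once; it reports no verdict.
The state is a dict: "t": time; "joint_positions": joint angles; "qvel": joint speeds; "tau": joint torques, N m; "ee_pos": TCP position; "ee_rot": TCP orientation; "contact_force": force on the tool from outside, world axes, zero at the start; "moment": the same for the moment, N m; "width": opening from 0.0 (shut) to 1.0 (fully open).
Only numpy, scipy, OpenCV 4.12 (cv2) and the standard library are available. Lean on these libraries where they do the work, as an engineer would, in place of code of your own. Each camera call takes 0.05 s, during which the arm holds its last target.

## Working session

There is one attempt and no reset: what is moved stays moved. The work goes in short steps, Python scripts to look and compute and a tool call to move; the robot and the scene stay as the last step left them, time stands still between calls to the robot, and variables do not carry over. Pictures are saved under pics/ and viewed, and the job is handed in when it is done.

Besides the shell and the picture viewer there is one more tool, called after "Call:" in YAML: its name, and indented under it one key for each argument. carry_out: Moves the arm, as the interface text tells. Its arguments: {"type":"object","properties":{"steps":{"type":"array","items":{"type":"object","properties":{"twist":{"type":"array","items":{"type":"number"}},"delta_pos":{"type":"array","items":{"type":"number"}},"fingers":{"type":"number"}}}}},"required":["steps"]}

```bash
mkdir -p pics; cat > h.py <<'E'
import numpy as np, cv2
from rig import state,get_image
def grab(n,f=None):
    im=get_image(n)
    if f: cv2.imwrite('pics/'+f,cv2.cvtColor(im['pixels'],cv2.COLOR_RGB2BGR))
    return im
def K(im): return np.array([[im['fx'],0,im['cx']],[0,im['fy'],im['cy']],[0,0,1.]])
def ray(im,uv):
    R,_=cv2.Rodrigues(np.array(im['rvec'],float)); t=np.array(im['tvec'],float).ravel()
    d=R.T@np.linalg.inv(K(im))@np.array([uv[0],uv[1],1.]); return -R.T@t,d
def onz(im,uv,z):
    c,d=ray(im,uv); return c+d*(z-c[2])/d[2]
def proj(im,p):
    return cv2.projectPoints(np.array(p,float).reshape(-1,1,3),np.array(im['rvec'],float),np.array(im['tvec'],float),K(im),None)[0].reshape(-1,2)
E
python3 - <<'E'
from h import *
for n in('top','side'):
    im=grab(n,n+'0.png'); print(n,im['fx'],ray(im,(320,240)))
print(state())
E
```

```text
top 610.538739609211 (array([ 0.50998961, -0.01816307,  1.41599843]), array([ 0.03870109, -0.00827459, -0.99927797]))
side 535.0242416199376 (array([0.22736918, 0.80425937, 0.94433228]), array([ 0.27430295, -0.66797812, -0.69182013]))
{'t': 0.1, 'joint_positions': array([-7.68390600e+01,  2.05931351e+01,  8.65916161e+01, -9.38719255e-04,
        7.29092552e+01, -6.59626345e+00]), 'qvel': array([-0.04004408, -0.10641411, -0.10080756,  0.0005959 ,  0.05733155,
        0.04042824]), 'tau': array([-3.93152459e-04, -5.28652990e+01, -2.79350978e+01, -2.06367517e-04,
        5.03839037e-03,  2.76546905e-05]), 'ee_pos': array([ 0.20266337, -0.56413286,  0.25255239]), 'ee_rot': array([-89.99009212,   0.0934872 , -70.24251189]), 'contact_force': array([-0.58154286,  0.18978567, -0.08833059]), 'moment': array([0.01337528, 0.02323461, 0.03845307]), 'width': 1.0031240964891541}
```

View pics/top0.png

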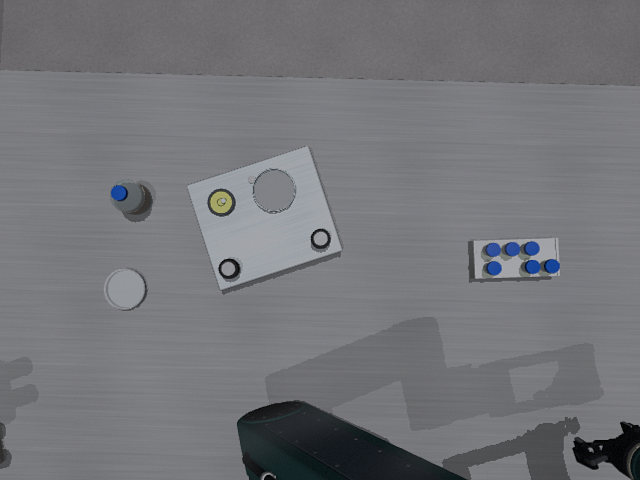

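View pics/side0.png

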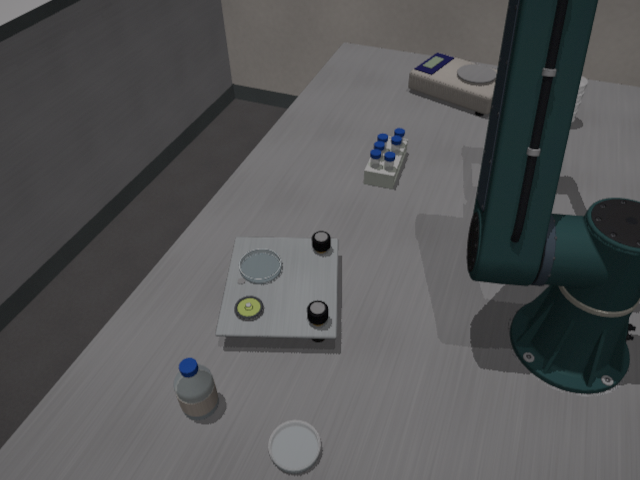

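```bash
cat > v.py <<'E'
from h import *
import sys
def crops(tag,b):
    out=[]
    for n,(u,v) in b.items():
        im=grab(n); p=im['pixels'][v-28:v+28,u-28:u+28]
        out.append(cv2.resize(p,(392,392),interpolation=cv2.INTER_CUBIC))
    cv2.imwrite('pics/'+tag,cv2.cvtColor(np.hstack(out),cv2.COLOR_RGB2BGR))
if __name__=='__main__':
    crops(sys.argv[1],{'top':(222,202),'side':(250,307)})
E
python3 v.py v0.png
python3 - <<'E'
from h import *
for n,ks in (('top',((230,268),(320,239))),('side',((318,312),(321,241)))):
    im=grab(n); g=cv2.cvtColor(im['pixels'],cv2.COLOR_RGB2GRAY)
    for u,v in ks:
        m=np.zeros_like(g); m[v-20:v+20,u-20:u+20]=g[v-20:v+20,u-20:u+20]<70
        nn,l,s,c=cv2.connectedComponentsWithStats(m)
        for i in range(1,nn):
            if s[i,4]>30:
                cs,_=cv2.findContours((l==i).astype(np.uint8),0,2); (cc,r)=cv2.minEnclosingCircle(cs[0])
                print(n,s[i],c[i],cc,r,onz(im,cc,.081),onz(im,cc,.096))
    hsv=cv2.cvtColor(im['pixels'],cv2.COLOR_RGB2HSV)
    m=((hsv[...,1]>70)&(hsv[...,0]>20)&(hsv[...,0]<45)).astype(np.uint8)
    nn,l,s,c=cv2.connectedComponentsWithStats(m)
    for i in range(1,nn):
        if s[i,4]>30:
            cs,_=cv2.findContours((l==i).astype(np.uint8),0,2)
            e=cv2.fitEllipse(cs[0]); print(n,'vial',s[i],e,onz(im,e[0],.0645))
E
```

```text
top [219 259  21  20 181] [229.92265193 268.64640884] (229.0, 268.5) 10.594910621643066 [0.49439201 0.16787702 0.081     ] [0.49456727 0.16578668 0.096     ]
top [311 229  20  20 142] [319.95774648 239.00704225] (320.0384521484375, 238.5) 9.974188804626465 [ 0.56497895 -0.02921976  0.081     ] [ 0.56436109 -0.02909552  0.096     ]
top vial [210 191  22  22 367] ((220.5300750732422, 201.70639038085938), (21.232351303100586, 21.745058059692383), 83.62811279296875) [0.64182836 0.1936654  0.0645    ]
side [307 301  22  27 334] [317.47904192 316.41916168] (317.0, 314.0) 13.601571083068848 [0.49525687 0.17571948 0.081     ] [0.49060244 0.18664007 0.096     ]
side [312 232  19  23 272] [321.04779412 244.68014706] (320.83074951171875, 242.4688720703125) 11.67564868927002 [ 0.56482854 -0.02229871  0.081     ] [ 0.55896534 -0.00793765  0.096     ]
side vial [237 298  24  19 326] ((248.43035888671875, 306.87213134765625), (17.649322509765625, 23.14405632019043), 79.09496307373047) [0.64257184 0.19787894 0.0645    ]
```

View pics/v0.png

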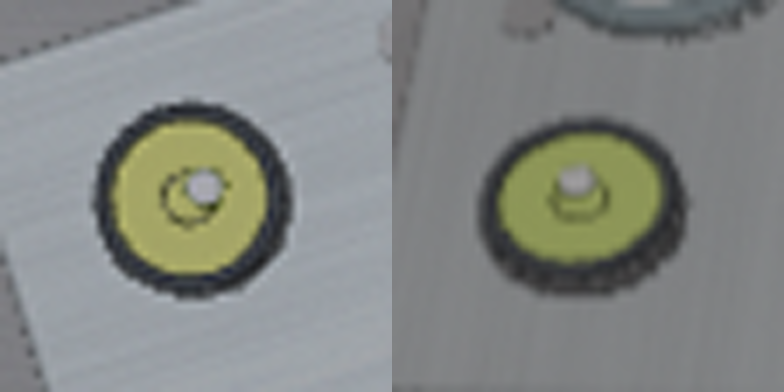

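```bash
cat > b.py <<'E'
from h import *
import sys
from v import crops
YAW=np.radians(float(sys.argv[2]) if len(sys.argv)>2 else 19.7)
X=np.array([np.cos(YAW),np.sin(YAW)]);Y=np.array([-X[1],X[0]])
C=np.array([.641,.194,.0645])
ds=[]
for n in('top','side'):
  try:
    im=grab(n); u,v=proj(im,C)[0].astype(int)
    P=im['pixels'].astype(float); hsv=cv2.cvtColor(im['pixels'],cv2.COLOR_RGB2HSV)
    m=((hsv[...,1]>70)&(hsv[...,0]>20)&(hsv[...,0]<45)).astype(np.uint8)
    w=np.zeros_like(m); w[v-25:v+25,u-25:u+25]=m[v-25:v+25,u-25:u+25]
    cs,_=cv2.findContours(w,0,cv2.CHAIN_APPROX_NONE); c=max(cs,key=cv2.contourArea); hull=cv2.convexHull(c)
    f=np.zeros_like(m); cv2.fillPoly(f,[hull],1)
    # face centre: moments of filled hull
    M=cv2.moments(f,True); fc=np.array([M['m10'],M['m01']])/M['m00']
    e=cv2.fitEllipse(hull)
    fi=cv2.erode(f,np.ones((3,3)))
    B=P[...,2]; bg=np.median(B[(fi>0)]); W=np.clip(B-bg-15,0,None)*fi
    yy,xx=np.mgrid[:480,:640]; bc=np.array([(W*xx).sum(),(W*yy).sum()])/W.sum()
    pf,pb=onz(im,fc,.0645),onz(im,bc,.0645); d=(pb-pf)[:2]*1e3
    d=np.array([d@X,d@Y]); ds.append(d)
    print(n,'face',fc.round(2),np.round(e[0],2),np.round(e[1],1),'bub',bc.round(2),'npx',(W>20).sum(),'world',pf.round(4),'d table mm',d.round(2))
  except Exception as ex: print(n,'fail',ex)
d=np.mean(ds,0); g=d/.6
L=-(-175*g[0]+105*g[1])/1e3; R=-(-175*g[0]-105*g[1])/1e3
print('d',d.round(2),'clockwise rad L %.2f R %.2f deg L %.0f R %.0f'%(L/.64,R/.64,np.degrees(L/.64),np.degrees(R/.64)))
if len(sys.argv)>1: crops(sys.argv[1],{'top':(222,202),'side':(250,307)})
E
python3 b.py; python3 - <<'E'
from h import *
s=state();print(s['t'],s['ee_pos'])
E
```

```text
top face [220.44 201.65] [220.45 201.68] [21.7 22. ] bub [223.   200.33] npx 17 world [0.642  0.1939 0.0645] d table mm [ 1.02 -6.3 ]
side face [248.45 306.88] [248.4  306.83] [18.3 23.6] bub [247.93 303.95] npx 13 world [0.6425 0.1979 0.0645] d table mm [ 2.12 -7.89]
d [ 1.57 -7.1 ] clockwise rad L 2.66 R -1.23 deg L 152 R -70
0.4 [ 0.20277223 -0.56457979  0.25314587]
```

```bash
cat > p.py <<'E'
from h import *
import sys
from scipy.spatial.transform import Rotation as Ro
s=state(); t=np.array([float(a) for a in sys.argv[1:4]]); add=float(sys.argv[4]) if len(sys.argv)>4 else 0
R=Ro.from_euler('xyz',s['ee_rot'],degrees=True)
Rn=R*Ro.from_rotvec([0,add,0],degrees=True)
print('t',s['t'],'rot',s['ee_rot'].round(2),'pos',s['ee_pos'].round(4),'shift mm now axes',(R.inv().apply(t-s['ee_pos'])*1e3).round(1),'after turn',(Rn.inv().apply(t-s['ee_pos'])*1e3).round(1))
E
python3 p.py .5645 -.029 .25 -30
```

```text
t 0.4 rot [-9.000e+01  2.000e-02 -7.025e+01] pos [ 0.2028 -0.5646  0.2531] shift mm now axes [-381.8    3.3  521.5] after turn [-69.9   3.3 642.5]
```

Call:
carry_out:
  steps:
    - {"twist":[0,-10,0],"delta_pos":[0,0,0],"fingers":100}
    - {"twist":[0,-10,0],"delta_pos":[0,0,0],"fingers":100}
    - {"twist":[0,-10,0],"delta_pos":[0,0,0],"fingers":100}
    - {"twist":[0,0,0],"delta_pos":[0,0,0],"fingers":100}

```text
t: 0.9
ee_pos: [0.2028, -0.5646, 0.2533]
ee_rot: [-90.0, 0.0, -40.3]
contact_force: [-0.0, 0.7, 0.6]
width: 1.002
```

```bash
python3 p.py .5645 -.029 .18
```

```text
t 0.9 rot [-8.999e+01  1.000e-02 -4.034e+01] pos [ 0.2028 -0.5646  0.2533] shift mm now axes [-71.   73.3 642.4] after turn [-71.   73.3 642.4]
```

Call:
carry_out:
  steps:
    - {"twist":[0,0,0],"delta_pos":[-6,0,54],"fingers":100}
    - {"twist":[0,0,0],"delta_pos":[-6,0,54],"fingers":100}
    - {"twist":[0,0,0],"delta_pos":[-6,0,54],"fingers":100}
    - {"twist":[0,0,0],"delta_pos":[-6,0,54],"fingers":100}
    - {"twist":[0,0,0],"delta_pos":[-6,0,54],"fingers":100}
    - {"twist":[0,0,0],"delta_pos":[-6,0,54],"fingers":100}
    - {"twist":[0,0,0],"delta_pos":[-6,0,54],"fingers":100}
    - {"twist":[0,0,0],"delta_pos":[-6,0,54],"fingers":100}
    - {"twist":[0,0,0],"delta_pos":[-6,0,54],"fingers":100}
    - {"twist":[0,0,0],"delta_pos":[-6,0,54],"fingers":100}

```text
t: 2.15
ee_pos: [0.5068, -0.1122, 0.2536]
ee_rot: [-90.0, -0.0, -40.5]
contact_force: [0.1, -0.2, -0.1]
width: 1.002
```

```bash
python3 p.py .5645 -.029 .16
```

```text
t 2.15 rot [-8.999e+01 -4.000e-02 -4.049e+01] pos [ 0.5068 -0.1122  0.2536] shift mm now axes [-10.2  93.6 100.7] after turn [-10.2  93.6 100.7]
```

Call:
carry_out:
  steps:
    - {"twist":[0,0,0],"delta_pos":[-5,20,50],"fingers":100}
    - {"twist":[0,0,0],"delta_pos":[-5,30,51],"fingers":100}
    - {"twist":[0,0,0],"delta_pos":[0,43,0],"fingers":100}
    - {"twist":[0,0,0],"delta_pos":[0,0,0],"fingers":100}

```text
t: 2.65
ee_pos: [0.5609, -0.0291, 0.1575]
ee_rot: [-90.2, 0.4, -40.3]
contact_force: [0.1, -0.2, 0.7]
width: 0.999
```

```bash
python3 p.py .5645 -.029 .0855; python3 -c "
from h import *
grab('top','top1.png');grab('side','side1.png')"
```

```text
t 2.65 rot [-90.22   0.36 -40.35] pos [ 0.5609 -0.0291  0.1575] shift mm now axes [ 3.2 72.   2.7] after turn [ 3.2 72.   2.7]
```

View pics/side1.png

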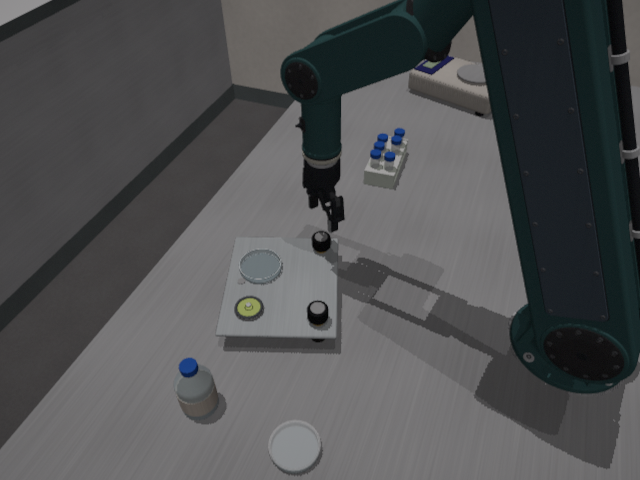

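View pics/top1.png

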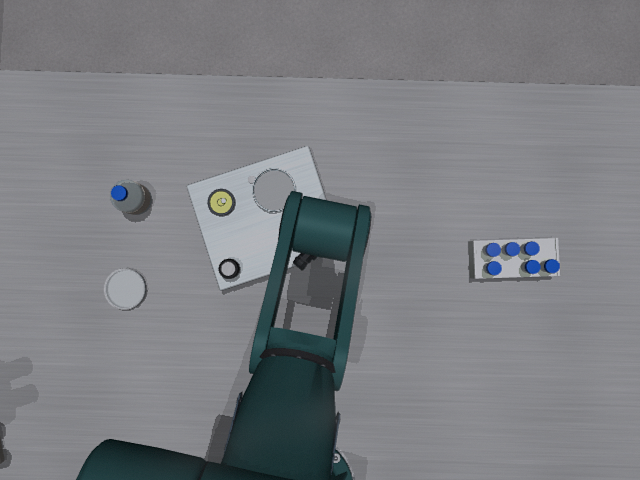

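The gripper stands above the right knob. The vial stays visible in both views, at about (221,202) top and (248,307) side. Descending.

Call:
carry_out:
  steps:
    - {"twist":[0,0,0],"delta_pos":[0,15,0],"fingers":100}
    - {"twist":[0,0,0],"delta_pos":[0,20,0],"fingers":100}
    - {"twist":[0,0,0],"delta_pos":[0,18,0],"fingers":100}
    - {"twist":[0,0,0],"delta_pos":[0,0,0],"fingers":100}
    - {"twist":[0,0,0],"delta_pos":[0,0,0],"fingers":100}

```text
t: 3.38
ee_pos: [0.5641, -0.0306, 0.1082]
ee_rot: [-90.0, -0.1, -40.3]
contact_force: [0.1, 1.0, -0.1]
width: 1.001
```

```bash
python3 p.py .5645 -.029 .0865
```

```text
t 3.375 rot [-8.995e+01 -7.000e-02 -4.030e+01] pos [ 0.5641 -0.0306  0.1082] shift mm now axes [-0.8 21.7  1.5] after turn [-0.8 21.7  1.5]
```

Call:
carry_out:
  steps:
    - {"twist":[0,0,0],"delta_pos":[-1,11,1],"fingers":100}
    - {"twist":[0,0,0],"delta_pos":[0,11,0],"fingers":100}
    - {"twist":[0,0,0],"delta_pos":[0,0,0],"fingers":100}

```text
t: 3.75
ee_pos: [0.5624, -0.0285, 0.0841]
ee_rot: [-90.1, 0.1, -40.2]
contact_force: [0.2, 0.0, 0.2]
width: 1.0
```

```bash
python3 p.py .5645 -.029 .0865; python3 -c "
from h import *
im=grab('side'); cv2.imwrite('pics/s2.png',cv2.cvtColor(cv2.resize(im['pixels'][150:350,200:420],None,fx=3,fy=3),4))"
```

```text
t 3.75 rot [-90.06   0.12 -40.24] pos [ 0.5624 -0.0285  0.0841] shift mm now axes [ 1.9 -2.4  1. ] after turn [ 1.9 -2.4  1. ]
```

View pics/s2.png

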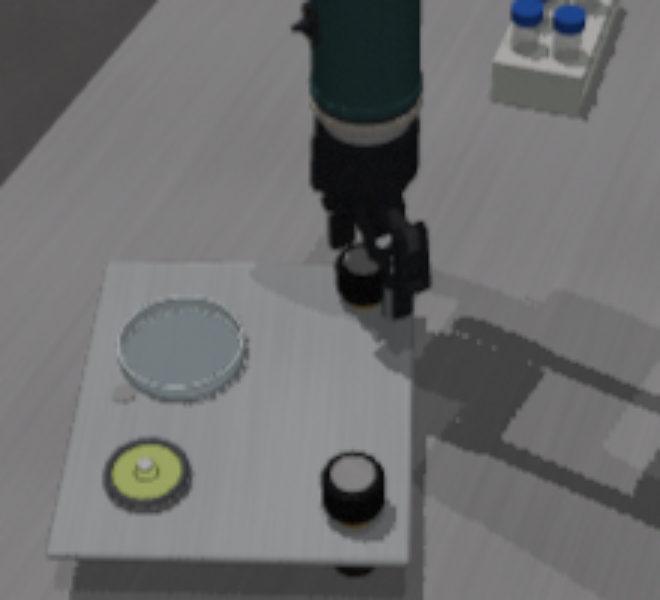

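Call:
carry_out:
  steps:
    - {"twist":[0,0,0],"delta_pos":[0,0,0],"fingers":100}
    - {"twist":[0,0,0],"delta_pos":[0,0,0],"fingers":100}

```text
t: 4.05
ee_pos: [0.5636, -0.0288, 0.0856]
ee_rot: [-90.0, -0.0, -40.2]
contact_force: [0.4, 0.7, 0.0]
width: 0.998
```

```bash
python3 p.py .5645 -.029 .0865
```

```text
t 4.05 rot [-8.998e+01 -2.000e-02 -4.024e+01] pos [ 0.5636 -0.0288  0.0856] shift mm now axes [ 0.8 -0.9  0.4] after turn [ 0.8 -0.9  0.4]
```

Well placed. Closing.

Call:
carry_out:
  steps:
    - {"twist":[0,0,0],"delta_pos":[0.5,-0.5,0.5],"fingers":40}
    - {"twist":[0,0,0],"delta_pos":[0,0,0],"fingers":40}
    - {"twist":[0,0,0],"delta_pos":[0,0,0],"fingers":40}
    - {"twist":[0,0,0],"delta_pos":[0,0,0],"fingers":40}
    - {"twist":[0,0,0],"delta_pos":[0,0,0],"fingers":40}

```text
t: 4.68
ee_pos: [0.5646, -0.0289, 0.0863]
ee_rot: [-90.0, -0.1, -40.2]
contact_force: [-0.4, -1.0, 5.5]
width: 0.502
```

```bash
python3 p.py .5645 -.029 .0865; python3 b.py
```

```text
t 4.675 rot [-8.997e+01 -6.000e-02 -4.024e+01] pos [ 0.5646 -0.0289  0.0863] shift mm now axes [-0.  -0.2 -0.1] after turn [-0.  -0.2 -0.1]
top face [220.44 201.65] [220.48 201.67] [21.7 22.2] bub [223.07 200.29] npx 16 world [0.642  0.1939 0.0645] d table mm [ 1.05 -6.48]
side face [248.37 306.84] [248.35 306.79] [18.2 23.6] bub [247.91 303.96] npx 15 world [0.6427 0.1979 0.0645] d table mm [ 1.98 -7.78]
d [ 1.51 -7.13] clockwise rad L 2.64 R -1.26 deg L 151 R -72
```

Call:
carry_out:
  steps:
    - {"twist":[0,-10,0],"delta_pos":[0,0,0],"fingers":40}
    - {"twist":[0,-10,0],"delta_pos":[0,0,0],"fingers":40}
    - {"twist":[0,-10,0],"delta_pos":[0,0,0],"fingers":40}
    - {"twist":[0,-10,0],"delta_pos":[0,0,0],"fingers":40}
    - {"twist":[0,-10,0],"delta_pos":[0,0,0],"fingers":40}
    - {"twist":[0,-10,0],"delta_pos":[0,0,0],"fingers":40}
    - {"twist":[0,-10,0],"delta_pos":[0,0,0],"fingers":40}
    - {"twist":[0,0,0],"delta_pos":[0,0,0],"fingers":40}

```text
t: 5.78
ee_pos: [0.5665, -0.0298, 0.0864]
ee_rot: [-90.2, -0.2, 29.9]
contact_force: [5.3, -3.3, 0.8]
width: 0.5
```

Call:
carry_out:
  steps:
    - {"twist":[0,0,0],"delta_pos":[0,0,0],"fingers":100}
    - {"twist":[0,0,0],"delta_pos":[0,0,0],"fingers":100}
    - {"twist":[0,0,0],"delta_pos":[0,0,0],"fingers":100}
    - {"twist":[0,0,0],"delta_pos":[0,0,0],"fingers":100}
    - {"twist":[0,0,0],"delta_pos":[0,0,0],"fingers":100}
    - {"twist":[0,0,0],"delta_pos":[0,0,0],"fingers":100}

```text
t: 6.52
ee_pos: [0.564, -0.0286, 0.0858]
ee_rot: [-90.0, 0.0, 29.8]
contact_force: [0.9, -0.3, 0.1]
width: 1.0
```

```bash
python3 p.py .494 .166 .16; python3 b.py
```

```text
t 6.525 rot [-89.99   0.    29.76] pos [ 0.564  -0.0286  0.0858] shift mm now axes [ 35.8 -74.2 203.8] after turn [ 35.8 -74.2 203.8]
top face [220.51 201.59] [220.56 201.65] [21.7 22. ] bub [222.07 199.88] npx 17 world [0.6421 0.1937 0.0645] d table mm [ 2.55 -4.46]
side face [248.44 306.54] [248.48 306.63] [18.2 23.5] bub [247.12 304.58] npx 15 world [0.643  0.1971 0.0645] d table mm [ 3.49 -5.25]
d [ 3.02 -4.86] clockwise rad L 2.70 R 0.05 deg L 155 R 3
```

Call:
carry_out:
  steps:
    - {"twist":[0,0,0],"delta_pos":[0,-30,0],"fingers":100}
    - {"twist":[0,0,0],"delta_pos":[0,-44,0],"fingers":100}
    - {"twist":[0,0,0],"delta_pos":[6,0,40],"fingers":100}
    - {"twist":[0,0,0],"delta_pos":[10,0,55],"fingers":100}
    - {"twist":[0,0,0],"delta_pos":[10,0,55],"fingers":100}
    - {"twist":[0,0,0],"delta_pos":[10,0,54],"fingers":100}
    - {"twist":[0,-10,0],"delta_pos":[0,0,0],"fingers":100}
    - {"twist":[0,-10,0],"delta_pos":[0,0,0],"fingers":100}
    - {"twist":[0,-10,0],"delta_pos":[0,0,0],"fingers":100}
    - {"twist":[0,-10,0],"delta_pos":[0,0,0],"fingers":100}

```text
t: 7.88
ee_pos: [0.494, 0.1664, 0.1599]
ee_rot: [-90.0, -0.0, 70.1]
contact_force: [0.8, -0.2, -0.1]
width: 0.998
```

Call:
carry_out:
  steps:
    - {"twist":[0,-10,0],"delta_pos":[0,0,0],"fingers":100}
    - {"twist":[0,-10,0],"delta_pos":[0,0,0],"fingers":100}
    - {"twist":[0,0,0],"delta_pos":[0,0,0],"fingers":100}
    - {"twist":[0,0,0],"delta_pos":[0,0,0],"fingers":100}

```text
t: 8.38
ee_pos: [0.494, 0.1663, 0.1599]
ee_rot: [-90.0, -0.0, 89.6]
contact_force: [0.2, 0.7, 0.8]
width: 0.997
```

```bash
python3 p.py .494 .166 .0865
```

```text
t 8.375 rot [-9.000e+01 -1.000e-02  8.956e+01] pos [0.494  0.1663 0.1599] shift mm now axes [-0.3 73.4  0. ] after turn [-0.3 73.4  0. ]
```

Call:
carry_out:
  steps:
    - {"twist":[0,0,0],"delta_pos":[0,15,0],"fingers":100}
    - {"twist":[0,0,0],"delta_pos":[0,25,0],"fingers":100}
    - {"twist":[0,0,0],"delta_pos":[0,20,0],"fingers":100}
    - {"twist":[0,0,0],"delta_pos":[0,13,0],"fingers":100}
    - {"twist":[0,0,0],"delta_pos":[0,0,0],"fingers":100}
    - {"twist":[0,0,0],"delta_pos":[0,0,0],"fingers":100}
    - {"twist":[0,0,0],"delta_pos":[0,0,0],"fingers":100}

```text
t: 9.25
ee_pos: [0.4947, 0.1664, 0.0875]
ee_rot: [-90.1, -0.0, 89.7]
contact_force: [-0.9, -0.3, 0.3]
width: 1.005
```

```bash
python3 p.py .494 .166 .0865; python3 -c "
from h import *
im=grab('side'); a=im['pixels'][240:360,230:380]
im=grab('top'); b=im['pixels'][170:290,180:330]
cv2.imwrite('pics/s3.png',cv2.cvtColor(cv2.resize(np.hstack([a,b]),None,fx=2.5,fy=2.5),4))"
```

```text
t 9.25 rot [-9.009e+01 -2.000e-02  8.975e+01] pos [0.4947 0.1664 0.0875] shift mm now axes [-0.4  1.   0.7] after turn [-0.4  1.   0.7]
```

View pics/s3.png

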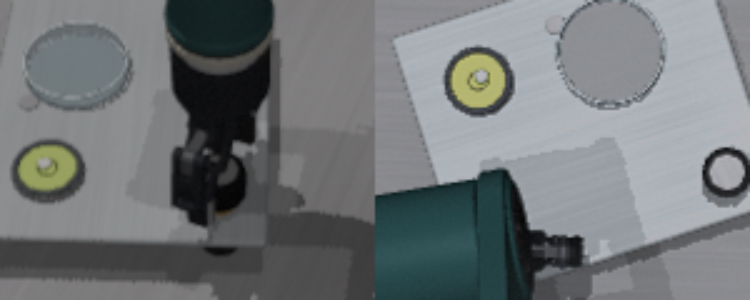

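The fingers straddle the left knob, and the vial is clear of the arm in both views.

Call:
carry_out:
  steps:
    - {"twist":[0,0,0],"delta_pos":[0,0,0],"fingers":40}
    - {"twist":[0,0,0],"delta_pos":[0,0,0],"fingers":40}
    - {"twist":[0,0,0],"delta_pos":[0,0,0],"fingers":40}
    - {"twist":[0,0,0],"delta_pos":[0,0,0],"fingers":40}
    - {"twist":[0,0,0],"delta_pos":[0,0,0],"fingers":40}
    - {"twist":[0,10,0],"delta_pos":[0,0,0],"fingers":40}
    - {"twist":[0,10,0],"delta_pos":[0,0,0],"fingers":40}
    - {"twist":[0,10,0],"delta_pos":[0,0,0],"fingers":40}

```text
t: 10.35
ee_pos: [0.4945, 0.1681, 0.0876]
ee_rot: [-90.0, -0.2, 59.4]
contact_force: [-2.1, 8.0, 6.1]
width: 0.502
```

```bash
python3 p.py .494 .166 .0865; python3 -c "
from rig import state
s=state();print(s['joint_positions'].round(1),s['contact_force'].round(1),s['moment'].round(2))"
```

```text
t 10.35 rot [-89.97  -0.19  59.38] pos [0.4945 0.1681 0.0876] shift mm now axes [-2.   1.1 -0.7] after turn [-2.   1.1 -0.7]
[ 11.1  26.5 105.9   0.2  47.5 -48.4] [-2.1  8.   6.1] [1.44 0.28 0.11]
```

Call:
carry_out:
  steps:
    - {"twist":[0,10,0],"delta_pos":[0.5,0,0.5],"fingers":40}
    - {"twist":[0,10,0],"delta_pos":[0,0,0],"fingers":40}
    - {"twist":[0,10,0],"delta_pos":[0,0,0],"fingers":40}
    - {"twist":[0,10,0],"delta_pos":[0,0,0],"fingers":40}
    - {"twist":[0,10,0],"delta_pos":[0,0,0],"fingers":40}
    - {"twist":[0,10,0],"delta_pos":[0,0,0],"fingers":40}
    - {"twist":[0,10,0],"delta_pos":[0,0,0],"fingers":40}
    - {"twist":[0,10,0],"delta_pos":[0,0,0],"fingers":40}
    - {"twist":[0,10,0],"delta_pos":[0,0,0],"fingers":40}
    - {"twist":[0,10,0],"delta_pos":[0,0,0],"fingers":40}

```text
t: 11.6
ee_pos: [0.4964, 0.1689, 0.0877]
ee_rot: [-89.7, -0.1, -40.6]
contact_force: [3.8, 7.2, 1.0]
width: 0.497
```

Call:
carry_out:
  steps:
    - {"twist":[0,10,0],"delta_pos":[0,0,0],"fingers":40}
    - {"twist":[0,10,0],"delta_pos":[0,0,0],"fingers":40}
    - {"twist":[0,0,0],"delta_pos":[0,0,0],"fingers":40}
    - {"twist":[0,0,0],"delta_pos":[0,0,0],"fingers":40}
    - {"twist":[0,0,0],"delta_pos":[0,0,0],"fingers":40}
    - {"twist":[0,0,0],"delta_pos":[0,0,0],"fingers":40}
    - {"twist":[0,0,0],"delta_pos":[0,0,0],"fingers":40}

```text
t: 12.48
ee_pos: [0.4967, 0.1685, 0.0877]
ee_rot: [-89.6, -0.0, -60.3]
contact_force: [3.6, 4.9, 1.0]
width: 0.499
```

```bash
python3 p.py .494 .166 .0865; python3 b.py v3.png
```

```text
t 12.475 rot [-8.964e+01 -1.000e-02 -6.032e+01] pos [0.4967 0.1685 0.0877] shift mm now axes [ 0.8  1.2 -3.6] after turn [ 0.8  1.2 -3.6]
top face [221.04 201.81] [221.11 201.9 ] [21.6 22.1] bub [220.55 202.18] npx 15 world [0.6416 0.1925 0.0645] d table mm [-0.44  1.28]
side face [248.82 306.13] [248.8  306.09] [17.9 23.4] bub [248.65 305.99] npx 12 world [0.6427 0.1958 0.0645] d table mm [ 0.4  -0.38]
d [-0.02  0.45] clockwise rad L -0.13 R 0.11 deg L -7 R 7
```

View pics/v3.png

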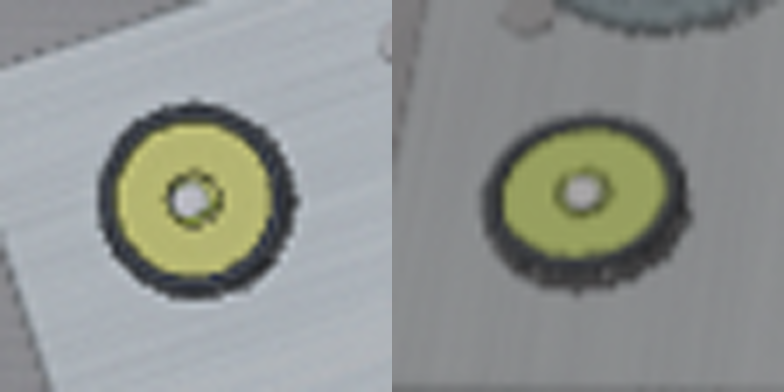

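The bubble is inside the ring in both views, about half a pixel left of centre in the top one. I'll release and measure hands-off.

Call:
carry_out:
  steps:
    - {"twist":[0,0,0],"delta_pos":[0,0,0],"fingers":100}
    - {"twist":[0,0,0],"delta_pos":[0,0,0],"fingers":100}
    - {"twist":[0,0,0],"delta_pos":[0,0,0],"fingers":100}
    - {"twist":[0,0,0],"delta_pos":[0,0,0],"fingers":100}
    - {"twist":[0,0,0],"delta_pos":[0,0,0],"fingers":100}
    - {"twist":[0,0,0],"delta_pos":[0,0,0],"fingers":100}
    - {"twist":[0,0,0],"delta_pos":[0,0,0],"fingers":100}
    - {"twist":[0,0,0],"delta_pos":[0,0,0],"fingers":100}
    - {"twist":[0,0,0],"delta_pos":[0,0,0],"fingers":100}

```text
t: 13.8
ee_pos: [0.4939, 0.167, 0.0868]
ee_rot: [-90.0, 0.0, -60.2]
contact_force: [0.5, 0.4, 0.9]
width: 0.998
```

```bash
python3 p.py .494 .166 .0865; python3 b.py v4.png
```

```text
t 13.8 rot [-9.000e+01  1.000e-02 -6.024e+01] pos [0.4939 0.167  0.0868] shift mm now axes [ 0.9  0.3 -0.4] after turn [ 0.9  0.3 -0.4]
top face [221.06 202.04] [221.11 202.01] [21.7 22. ] bub [220.65 202.26] npx 16 world [0.6411 0.1925 0.0645] d table mm [-0.2   1.01]
side face [249.03 306.09] [248.96 306.11] [17.8 23.6] bub [248.73 305.98] npx 14 world [0.6424 0.1955 0.0645] d table mm [ 0.66 -0.3 ]
d [0.23 0.36] clockwise rad L 0.01 R 0.20 deg L 0 R 12
```

View pics/v4.png

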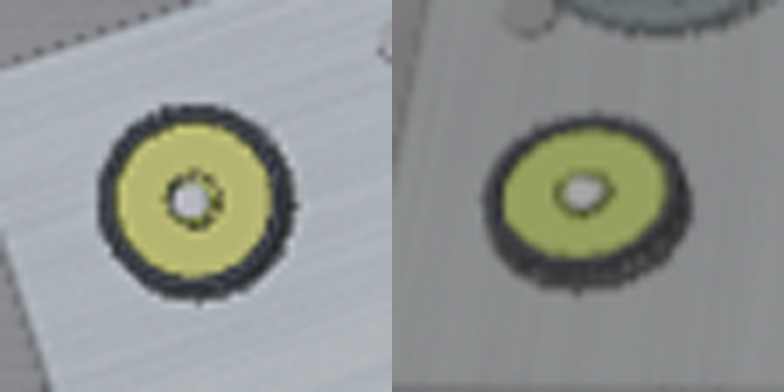

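Both views put it inside (0.4 mm mean, 1.0 mm in the top view). The top view sees the level most squarely, so I'll centre it a bit more with 10° anticlockwise on this knob.

Call:
carry_out:
  steps:
    - {"twist":[0,0,0],"delta_pos":[0.5,0,0.5],"fingers":40}
    - {"twist":[0,0,0],"delta_pos":[0,0,0],"fingers":40}
    - {"twist":[0,0,0],"delta_pos":[0,0,0],"fingers":40}
    - {"twist":[0,0,0],"delta_pos":[0,0,0],"fingers":40}
    - {"twist":[0,0,0],"delta_pos":[0,0,0],"fingers":40}
    - {"twist":[0,-5,0],"delta_pos":[0,0,0],"fingers":40}
    - {"twist":[0,-6,0],"delta_pos":[0,0,0],"fingers":40}
    - {"twist":[0,0,0],"delta_pos":[0,0,0],"fingers":40}
    - {"twist":[0,0,0],"delta_pos":[0,0,0],"fingers":40}

```text
t: 15.12
ee_pos: [0.4948, 0.1667, 0.0871]
ee_rot: [-90.0, -0.0, -49.2]
contact_force: [-1.5, -0.1, 5.8]
width: 0.499
```

Call:
carry_out:
  steps:
    - {"twist":[0,0,0],"delta_pos":[0,0,0],"fingers":100}
    - {"twist":[0,0,0],"delta_pos":[0,0,0],"fingers":100}
    - {"twist":[0,0,0],"delta_pos":[0,0,0],"fingers":100}
    - {"twist":[0,0,0],"delta_pos":[0,0,0],"fingers":100}
    - {"twist":[0,0,0],"delta_pos":[0,0,0],"fingers":100}
    - {"twist":[0,0,0],"delta_pos":[0,-20,0],"fingers":100}
    - {"twist":[0,0,0],"delta_pos":[0,-40,0],"fingers":100}
    - {"twist":[0,0,0],"delta_pos":[0,-40,0],"fingers":100}
    - {"twist":[0,0,0],"delta_pos":[0,0,0],"fingers":100}
    - {"twist":[0,0,0],"delta_pos":[0,0,0],"fingers":100}

```text
t: 16.38
ee_pos: [0.4941, 0.1667, 0.1865]
ee_rot: [-90.0, 0.0, -49.2]
contact_force: [-0.1, 0.0, -1.1]
width: 1.001
```

```bash
python3 b.py v5.png; python3 -c "
from h import *
grab('side','side5.png')"
```

```text
top face [221.06 202.04] [221.11 202.01] [21.7 22. ] bub [220.91 202.09] npx 17 world [0.6411 0.1925 0.0645] d table mm [-0.02  0.35]
side face [249.1  306.14] [248.98 306.12] [17.8 23.6] bub [248.65 305.87] npx 13 world [0.6421 0.1956 0.0645] d table mm [ 1.06 -0.7 ]
d [ 0.52 -0.18] clockwise rad L 0.28 R 0.19 deg L 16 R 11
```

View pics/v5.png

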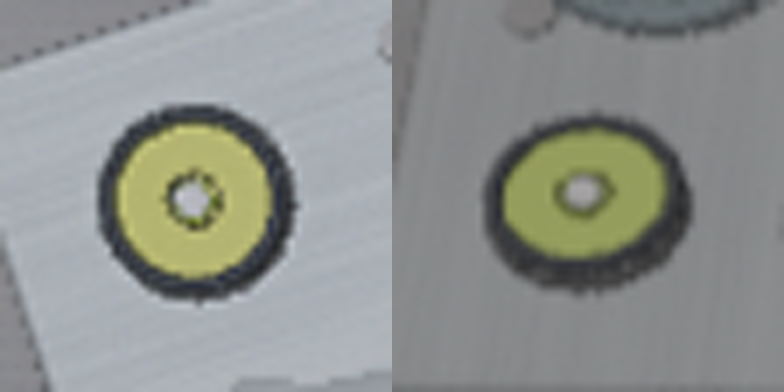

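View pics/side5.png

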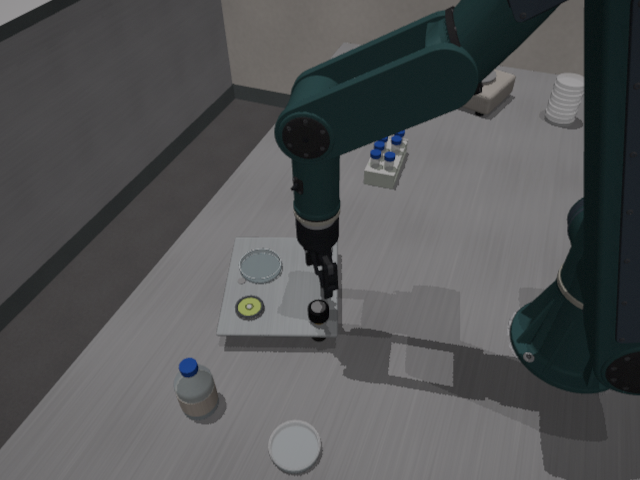

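```bash
python3 -c "
from rig import hand_in,state
print(hand_in(), state()['t'])"
```

```text
the job is handed in; nothing more can be done
the job is handed in; nothing more can be done
```

I levelled the table and handed the job in at about 16.5 s of the 58 s allowed; no verdict came back. I turned the right knob 70° anticlockwise. The left knob went 150° clockwise, then back 11° anticlockwise as a trim.

**Bubble:** in the last pictures it sits inside the ring in both views, with the gripper open and 100 mm above the knob. The two cameras don't fully agree on its offset from the ring's centre:

| View | Offset (mm) |
|---|---|
| Top | 0.35 |
| Side | 1.3 |
| Mean of the two | 0.55 |

All are within the 2 mm limit. The side view looks at the level obliquely, and I think that explains most of the difference.

**Rest of the scene:** the round level moved about 1.5 to 2.5 mm from where it began, so the table was barely shifted. In the last side picture the dish, covered dish, bottle and rack look unmoved, but I did not measure them. The largest contact forces reported at the ends of moves were about 10 N.

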